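# Open the Morse key's circuit closer, then hold the key down for tune-up

### The job

The radio is about to be tuned up on a steady carrier. On the Morse key, first swing the small brass circuit closer at its side fully outward to its stop, so that the key alone makes the circuit; then press the key's big flat black knob down onto its contact and hold it there with a light, steady push of about 6 newtons, no more than 12. Finish while still holding it down - do not let go - and leave everything else on the desk where it lies.

Things in the scene. Friction and masses are not known exactly. Their poses are not given: they have to be found in the camera images.
- knob_top (a point): centre of the flat top of the key's round black operating knob (38 mm across, its underside at 42 mm and its top at 59 mm above the desk; on the key's long axis, 53 mm to -x of body morse_key's origin). The robot presses here, straight down; the knob sinks 2.6 mm from rest to its stop. Spring: about 2 N starts it, about 4 N brings it onto the contact; beyond that it is rigid
- morse_key_lever (a joint): angle of the key's sprung lever: 0 up at rest, 0.038 rad down hard on its contact. It springs back to 0 when let go
- morse_key_short_switch (a joint): angle of the circuit closer, the small flat brass blade on the key's right-hand (-y) side: near 0 it lies alongside the lever (circuit closed), 0.611 rad is its outward stop (circuit open). It turns about a vertical pivot, counterclockwise from above as it opens, so its knob moves outward, to the key's -y. Friction holds it wherever it is left; 1.5 N at its knob moves it
- closer_knob (a point): centre of the top of the closer's small upright black knob: 10 mm across, 20 to 27 mm above the desk, at the end of the blade, 34 mm from the pivot. Closed, it is only 6 mm clear of the big knob's edge above (y = -19 mm in the key's frame): no room for a finger on its inner side, but fingers closing along the blade, shifted 5 to 8 mm outward, can pinch it, tips 22 mm above the desk
- closer_hinge (a point): the closer's pivot, 19.5 mm above the desk on the key's base (27 mm to -x and 30 mm to -y of body morse_key's origin). The blade (6 mm wide, 18 to 20 mm above the desk) runs from here to the closer's knob, straight to the key's -x when closed
- morse_key: straight Morse key, fixed to the desk: black base plate 132 x 94 x 10 mm (x from -63 to +69 mm, y +-47 mm of the origin), lever along its x axis, bearing posts 41 mm high at x = +8 to +22 mm. Origin: centre of its underside. Its +x points to its terminals, away from the operator; -x to its operating knob, which overhangs the front of the base by 9 mm; +z up
- phone: smartphone lying flat, 158 x 80 x 10 mm; a bystander, not to be disturbed; origin at the centre of its underside
- test_probe: black test probe lying down, 128 mm long, 14 mm thick; a bystander, not to be disturbed; origin at the centre of its underside
- red_banana: red banana plug lying down, 49 mm long, 11 mm thick; a bystander, not to be disturbed; origin at the centre of its underside
- screwdriver_fine: fine screwdriver lying down, 143 mm long, 14 mm thick; a bystander, not to be disturbed; origin at the centre of its underside
- crystal_holder: brown two-pin crystal holder, 42 x 28 x 11 mm; a bystander, not to be disturbed; origin at the centre of its underside
- loupe: black eye loupe, 37 mm across, 34 mm high; a bystander, not to be disturbed; origin at the centre of its underside
- coax_tee: small white coax tee, 42 x 26 x 12 mm; a bystander, not to be disturbed; origin at the centre of its underside
- pliers_black: black pliers lying down, 141 mm long; a bystander, not to be disturbed; origin at the centre of its underside
- tape_roll: black roll of tape, 62 mm across, 19 mm high; a bystander, not to be disturbed; origin at the centre of its underside
- screw_jar: clear screw-top jar of screws, 52 mm across, 49 mm high; a bystander, not to be disturbed; origin at the centre of its underside

How it is judged:
On the way, in this order (a step that is already met when the one before it is completed fails the run):
1. the circuit closer is swung out to its stop while the key is up (value of joint morse_key_short_switch above 0.52 rad and value of joint morse_key_lever below 0.015 rad), for 0.2 s.
2. the key is pressed down onto its contact (value of joint morse_key_lever above 0.033 rad and contact force between the fingers and morse_key above 2 N), for 0.3 s.
At the end, for the whole second after the job is handed in: the key's lever is held down on its contact (above 0.033 of 0.038 rad) by the fingers, pushing with 3 to 12 N, and the circuit closer stands open (above 0.52 of 0.611 rad) (value of joint morse_key_lever above 0.033 rad and contact force between the fingers and morse_key between 3 and 12 N and value of joint morse_key_short_switch above 0.52 rad); the arm keeps its last pose, push and grip.
It fails at once if another thing on the desk is shifted by more than 25 mm (distance of any of phone, test_probe, red_banana, screwdriver_fine, crystal_holder, loupe, coax_tee, pliers_black, tape_roll, screw_jar from where it was at the start of the episode above 0.025 m).
It also fails if it takes over 38 s, if anything falls off the work surface, if the arm or the gripper's body presses on something with over 40 N, if the wrist force passes 120 N, or if a joint passes its speed limit or range.

### The arm

A 7-joint arm with a two-finger parallel gripper is mounted at the origin on a cart in front of the work surface, level with it; the furniture and walls round the work are solid. World frame = base frame: x ahead of the robot, y to its left, z up, the work surface at z = 0. Lengths are in m, angles in rad, forces in N, time in s.
With the tool pointing down it reaches from about 0.425 to 0.875 m from the base axis. Payload 4.7 kg.
Tool frame: the origin (TCP) lies between the finger pads; the fingertips stand 19 mm ahead of it and the grasp point (between the pads) is the TCP; z points along the fingers, y is the line along which they close (so a half turn about z gives the same grasp; the last joint's range is limited). The gripper opens to 87 mm and grips with 3 to 60 N. Pads are 19 mm wide; open, the fingers measure 117 mm over their backs; the gripper's body (75 mm by 190 mm) begins 51 mm behind the grasp point.
Start: joints at [1.355, 0.321, -0.07, 1.45, 0.023, 1.371, -0.057], TCP at [0.148, -0.633, 0.242] pointing down, gripper open.
Joint ranges: [-2.86, 2.86], [-0.3, 2.09], [-1.38, 1.24], [0.06, 2.45], [-1.56, 4.7], [0.09, 2.05], [-2.69, 2.69]. Speed limits (rad/s): [2.57, 2.57, 3.14, 3.14, 3.14, 3.14, 3.14].

### API

Orientations are given as a rotation vector (axis times angle).
In Python, from station import robot gives the robot as it stands. The module is installed in compiled form; this text tells all that it offers.
- The arm moves only by the shell command python3 -m inch 'ROWS'. ROWS is JSON, a list of rows, each a list of 5 numbers: the shift along the tool's x, y, z in m, then the turn about the tool's z in degrees, then the opening, from 0 (shut) to 1 (fully open). A call has 1 to 8 rows; each row is the pose to reach, as a shift and turn from the pose commanded when the call began, along the tool's axes at that moment; what a row does not reach only later rows make up. A row lasts 1/8 s, in which the tool goes at most 62.5 mm and 10.7 degrees, less where a joint would pass 70% of its speed; a pose out of reach is approached as far as the arm can. A call with a gripper value outside its range is refused whole. The fingers move at their own pace and stop on an object; the grip force is fixed at half the most. Time passes only in rows, so rows that repeat a pose let the fingers close. It gives the time, the measured TCP pose, the force, the opening and the grip force at its end, in the units of the state.
- robot.state(): the state, without advancing time (a new reading comes with each control period).
- robot.read_camera(name): name is "scene" or "top" or "wrist"; returns a dict with "image" (480x640x3 uint8, red, green, blue), "mtx" (3x3 intrinsics, pixels), "D" ([k1, k2, p1, p2, k3] as OpenCV has them; the pictures are not rectified), "rvec" (rotation vector, rad) and "tvec" (3), from world to camera coordinates, as OpenCV has them; the wrist camera has in their place "tool_from_camera" (4x4, takes a point from camera to tool coordinates, whose origin is the TCP and whose axes are the flange's). Camera axes: x right, y down, z forward; pixel columns grow to the right and rows downward; lengths in m; the calibration is good to about 2 mm. A picture is of the moment at which its call begins: read the wrist's pose just before it. There is no depth.
- robot.hand_in(): hands the job in; it is judged then, once.
Trained networks look in the newest picture that a camera, given by its name, has taken for a name from the list of things; names that differ only in an ending like _2 or _b are one class to them, and where a whole thing is asked for, a point or a joint stands for the part that bears it (a point fixed in the world has none). Each returns a list of dicts, best first, with "confidence" (0 to 1); they miss things now and then, are a little off and sometimes report something else, mostly with a low value. They report only what shows in the picture. A call takes as long as a camera call.
- robot.look_for(camera, target): "position" ([column, row] as shares, 0 to 1, of the picture: columns of its width, rows of its height, amid what is visible of it).
- robot.place_of(camera, target): "position" ([column, row] as shares, 0 to 1, of the picture: columns of its width, rows of its height: a listed point, or the origin of a listed thing).
The state is a dict: "clock": time; "joints": joint angles; "joint_velocities": joint speeds; "joint_efforts": joint torques, N m; "tool_pos": TCP position; "eef_rot": TCP orientation; "ft_force": force on the tool from outside, world axes, zero at the start; "torque": the same for the moment, N m; "gripper_width": finger opening in m; "grasp_force": force on a finger pad.
Only numpy, scipy, OpenCV 4.12 (cv2) and the standard library are available. Lean on these libraries where they do the work, as an engineer would, in place of code of your own. Each camera call takes 0.05 s, during which the arm holds its last target. There are 200 camera calls.

## Working session

There is one attempt and no reset: what is moved stays moved. The work goes in short steps, Python scripts to look and compute and a shell command to move; the robot and the scene stay as the last step left them, time stands still between calls to the robot, and variables do not carry over. Pictures are saved under pics/ and viewed, at most 10 in all, crops included, and the job is handed in when it is done.

```bash
mkdir -p pics; cat > h.py <<'E'
import numpy as np, cv2
from station import robot
from scipy.spatial.transform import Rotation as R
def ray(c,uv,s=None):
    p=cv2.undistortPoints(np.array([[uv]],float),c["mtx"],c["D"])[0,0]
    d=np.array([p[0],p[1],1.])
    if "rvec" in c:
        M=cv2.Rodrigues(np.array(c["rvec"],float))[0]; t=np.array(c["tvec"],float).ravel()
        return -M.T@t, M.T@d
    T=np.array(c["tool_from_camera"]); Rt=R.from_rotvec(s["eef_rot"]).as_matrix(); p0=np.array(s["tool_pos"])
    return p0+Rt@T[:3,3], Rt@T[:3,:3]@d
def at(c,uv,z,s=None):
    o,d=ray(c,uv,s); return o+d*(z-o[2])/d[2]
Z=dict(knob_top=.059,closer_knob=.027,closer_hinge=.0195,morse_key=0.)
def net(cam):
    s=robot.state(); c=robot.read_camera(cam)
    for n,z in Z.items():
        for r in robot.place_of(cam,n)[:2]:
            uv=np.array(r["position"])*[640,480]
            print(cam,n,round(r["confidence"],2),uv.round(1),at(c,uv,z,s).round(4))
    return s,c
E
python3 - <<'E'
from h import *
print(robot.state())
for k in("top","scene"):
    s,c=net(k); cv2.imwrite(f"pics/{k}1.png",c["image"][...,::-1])
E
```

```text
{'clock': 0.0, 'joints': array([ 1.35508867,  0.32183712, -0.07007629,  1.45168562,  0.02264533,
        1.37078078, -0.05691351]), 'joint_velocities': array([ 8.63176044e-04, -9.14964314e-04,  6.93963099e-04,  1.24731507e-05,
        8.12806956e-05, -3.74524687e-04,  1.19403550e-03]), 'joint_efforts': array([ 6.26011715e-04, -4.91288638e+01, -4.03749514e-01, -3.12528777e+01,
       -6.40699826e-02,  4.38582385e-02,  1.98097073e-04]), 'tool_pos': array([ 0.14787893, -0.63242414,  0.24044692]), 'eef_rot': array([-3.11899596e+00, -3.59999160e-01,  5.71477811e-04]), 'ft_force': array([-1.07610968, -0.14509001, -0.01966159]), 'torque': array([ 0.03935909, -0.00253109, -0.05629438]), 'grasp_force': 0.0, 'gripper_width': 0.08685777391188343}
top knob_top 0.97 [478. 290.] [ 0.451  -0.2856  0.059 ]
top closer_knob 0.51 [480.6 297.8] [ 0.4353 -0.3029  0.027 ]
top closer_hinge 0.68 [484.2 287.8] [ 0.4599 -0.3153  0.0195]
top morse_key 0.97 [482.6 271.2] [ 0.5024 -0.3201  0.    ]
top morse_key 0.72 [485.2 286.8] [ 0.4641 -0.3251  0.    ]
scene knob_top 0.61 [386.7 181.7] [ 0.4578 -0.304   0.059 ]
scene closer_knob 0.57 [384.6 186.1] [ 0.4657 -0.3136  0.027 ]
scene closer_hinge 0.71 [383.1 184.5] [ 0.4757 -0.3273  0.0195]
scene closer_hinge 0.6 [315.8 294.6] [0.4827 0.2078 0.0195]
scene morse_key 0.89 [372.8 185.4] [ 0.5139 -0.3269  0.    ]
```

View pics/top1.png

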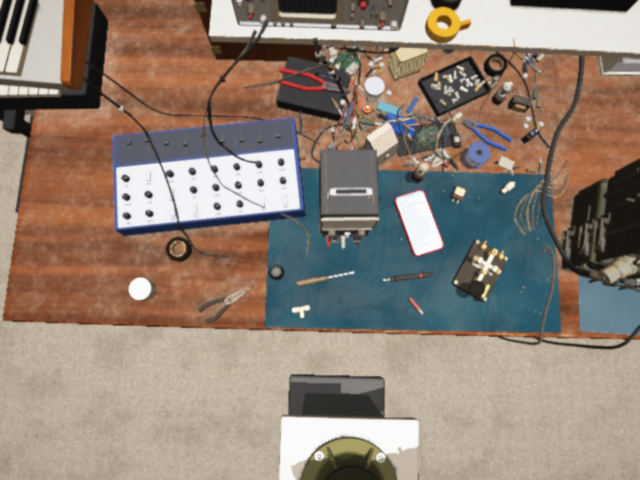

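View pics/scene1.png

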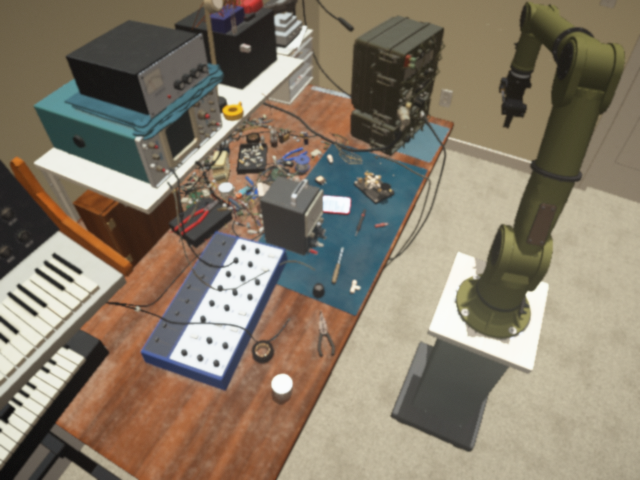

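The top view shows the key at (482,270) with its knob at lower left (480,290), so yaw is about -30°. The scene view agrees, with the key at (372,185). I'll move above it for a wrist look.

```bash
python3 -m inch '[[0.046,-0.031,0,-6,0.5],[0.092,-0.062,0,-12,0.5],[0.138,-0.094,0,-18,0.5],[0.184,-0.126,0,-24,0.5],[0.23,-0.158,0,-30,0.5],[0.276,-0.19,0,-36,0.5],[0.32,-0.222,0,-42,0.5],[0.36,-0.25,0,-47,0.5]]'
python3 -m inch '[[0,0,0,0,0.5],[0,0,0,0,0.5]]'
python3 - <<'E'
from h import *
s,c=net("wrist"); cv2.imwrite("pics/w1.png",c["image"][...,::-1]); print(c["tool_from_camera"],s["clock"])
net("top")
E
```

```text
clock: 1.5
tool_pos: [0.4429, -0.3057, 0.242]
eef_rot: [2.715, 1.579, 0.0]
ft_force: [0.3, -0.8, -0.2]
gripper_width: 0.0439
grasp_force: 0.0
clock: 1.75
tool_pos: [0.4411, -0.3082, 0.2416]
eef_rot: [2.719, 1.573, -0.001]
ft_force: [-0.8, -0.0, 0.9]
gripper_width: 0.0435
grasp_force: 0.0
wrist knob_top 0.56 [323.4 176.6] [ 0.4581 -0.2866  0.059 ]
wrist closer_knob 0.75 [312.  205.3] [ 0.4354 -0.3075  0.027 ]
wrist closer_hinge 0.61 [350.7 204.3] [ 0.4639 -0.3248  0.0195]
wrist morse_key 0.86 [380.7 166.8] [ 0.5025 -0.3127  0.    ]
[[-7.26796635e-05 -9.59209002e-01 -2.82697868e-01  7.81901894e-02]
 [ 9.99999872e-01  7.19562896e-05 -5.01244582e-04  4.75001425e-04]
 [ 5.01140205e-04 -2.82697869e-01  9.59208874e-01 -1.43372640e-01]
 [ 0.00000000e+00  0.00000000e+00  0.00000000e+00  1.00000000e+00]] 1.75
top knob_top 0.6 [476.7 288.3] [ 0.4549 -0.2826  0.059 ]
top closer_knob 0.6 [479.8 297.5] [ 0.4359 -0.301   0.027 ]
top closer_hinge 0.7 [486.2 287.6] [ 0.4605 -0.3201  0.0195]
top morse_key 0.83 [478.3 272.5] [ 0.4989 -0.3091  0.    ]
top morse_key 0.65 [456.5 194.8] [ 0.6955 -0.2601  0.    ]
```

View pics/w1.png

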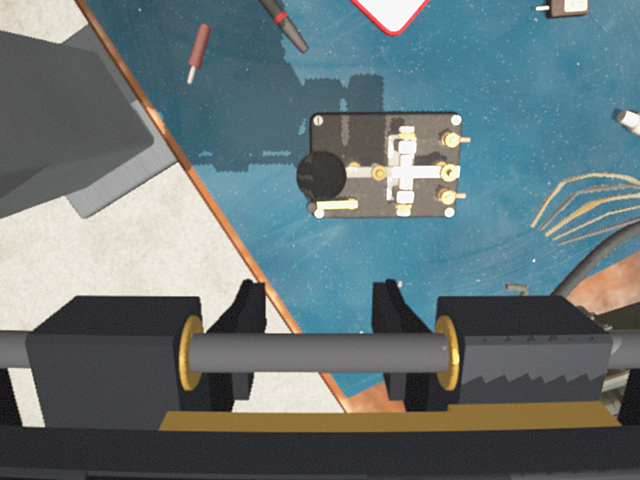

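The wrist view shows the key square with the image: base corners at about (311,113), (462,112), (461,217) and (312,218), big knob at (321,176), closer knob at (312,206) and hinge near (355,204). The blade is closed. I'll fit the key pose from the corners and knobs.

```bash
cat >> h.py <<'E'
def fit(c,s,pts):
    K=np.array([p[0][:2] for p in pts]); W=np.array([at(c,p[1],p[0][2],s)[:2] for p in pts])
    Kc,Wc=K-K.mean(0),W-W.mean(0)
    a=np.arctan2((Kc[:,0]*Wc[:,1]-Kc[:,1]*Wc[:,0]).sum(),(Kc*Wc).sum())
    M=np.array([[np.cos(a),-np.sin(a)],[np.sin(a),np.cos(a)]]); t=W.mean(0)-M@K.mean(0)
    print("res mm",((W-K@M.T-t)*1e3).round(1).tolist()); return a,M,t
def rel(s,M,t,k,z):
    w=np.r_[M@np.array(k)+t,z]; d=R.from_rotvec(s["eef_rot"]).inv().apply(w-s["tool_pos"]); return w.round(4),d.round(4)
E
python3 - <<'E'
from h import *
s=robot.state(); c=robot.read_camera("wrist")
a,M,t=fit(c,s,[((-.063,.047,.01),(311,113)),((.069,.047,.01),(462,112)),((.069,-.047,.01),(461,217)),((-.063,-.047,.01),(312,218)),((-.053,0,.059),(321.5,175.5)),((-.061,-.030,.027),(312,206.5))])
print(np.degrees(a),t,"knob",M@[-.053,0]+t)
ty=R.from_rotvec(s["eef_rot"]).apply([0,1,0]); print("tool y deg",np.degrees(np.arctan2(ty[1],ty[0])))
print(rel(s,M,t,(-.061,-.037),.12),rel(s,M,t,(-.061,-.037),.041))
E
```

```text
res mm [[1.0, -1.7], [-3.7, -0.3], [2.4, -0.5], [1.5, 1.7], [-0.2, 0.8], [-1.0, 0.0]]
-28.787229812451333 [ 0.50426232 -0.31099368] knob [ 0.45781237 -0.28547109]
tool y deg -29.865986025548274
(array([ 0.433, -0.314,  0.12 ]), array([-0.0097, -0.0042,  0.1215])) (array([ 0.433, -0.314,  0.041]), array([-0.0096, -0.0042,  0.2005]))
```

```bash
python3 -m inch '[[-0.01,-0.004,0.05,-1,0.45],[-0.01,-0.004,0.1,-1,0.45],[-0.01,-0.004,0.145,-1,0.45],[-0.01,-0.004,0.145,-1,0.45],[-0.01,-0.004,0.145,-1,0.45]]'
python3 - <<'E'
from h import *
s,c=net("wrist"); cv2.imwrite("pics/w2.png",c["image"][...,::-1])
E
```

```text
clock: 2.92
tool_pos: [0.4343, -0.3148, 0.0983]
eef_rot: [2.703, 1.598, 0.002]
ft_force: [0.1, 1.0, 0.5]
gripper_width: 0.0394
grasp_force: 0.0
wrist knob_top 0.76 [331.4 206.5] [ 0.4573 -0.2855  0.059 ]
wrist closer_knob 0.56 [310.1 251.2] [ 0.4336 -0.3081  0.027 ]
wrist closer_knob 0.26 [332.1 210.5] [ 0.454  -0.2944  0.027 ]
wrist closer_hinge 0.7 [374.9 246.7] [ 0.4641 -0.325   0.0195]
wrist morse_key 0.77 [420.3 188.1] [ 0.5017 -0.3131  0.    ]
```

View pics/w2.png

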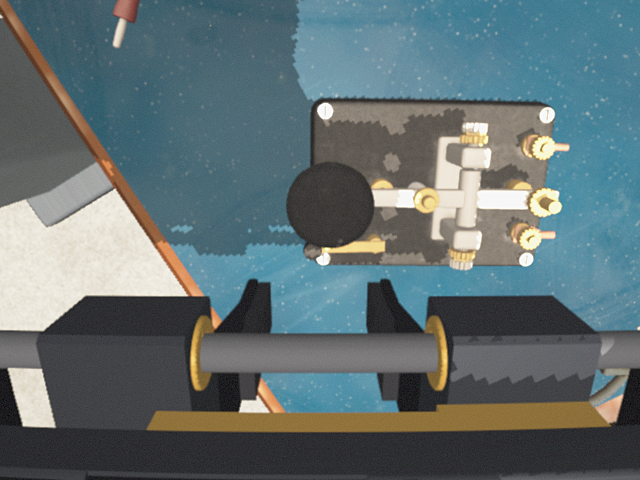

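The closer knob is at (312,252), the big knob at (331,204), and the base corners at (312,100), (553,103), (549,266) and (313,265). Refit and work out the descent.

```bash
python3 - <<'E'
from h import *
s=robot.state(); c=robot.read_camera("wrist")
a,M,t=fit(c,s,[((-.063,.047,.01),(312,100)),((.069,.047,.01),(553,103)),((.069,-.047,.01),(549,266)),((-.063,-.047,.01),(313,265)),((-.053,0,.059),(331,204)),((-.061,-.030,.027),(312,252))])
print(np.degrees(a),t,"knob",M@[-.053,0]+t,"closer",M@[-.061,-.03]+t,at(c,(312,252),.027,s))
ty=R.from_rotvec(s["eef_rot"]).apply([0,1,0]); print("tool y deg",np.degrees(np.arctan2(ty[1],ty[0])))
print(rel(s,M,t,(-.061,-.037),.0415),rel(s,M,t,(-.053,0),.09))
E
```

```text
res mm [[0.6, -1.5], [-5.4, -0.4], [4.8, -2.6], [1.6, 2.2], [0.3, 2.1], [-1.9, 0.3]]
-28.136147412818897 [ 0.50386124 -0.31168804] knob [ 0.45712427 -0.28669492] closer [ 0.43592259 -0.30937726] [ 0.43401841 -0.30910822  0.027     ]
tool y deg -28.835489738836223
(array([ 0.4326, -0.3156,  0.0415]), array([-0.0013, -0.0011,  0.0568])) (array([ 0.4571, -0.2867,  0.09  ]), array([0.0358, 0.0066, 0.0082]))
```

```bash
python3 -m inch '[[-0.002,-0.0025,0.02,-0.5,0.45],[-0.002,-0.0025,0.04,-0.5,0.45],[-0.002,-0.0025,0.0563,-0.5,0.45],[-0.002,-0.0025,0.0563,-0.5,0.45],[-0.002,-0.0025,0.0563,-0.5,0.45]]'
python3 - <<'E'
from h import *
s,c=net("wrist"); cv2.imwrite("pics/w3.png",c["image"][...,::-1])
E
```

```text
clock: 3.85
tool_pos: [0.4303, -0.3148, 0.0404]
eef_rot: [2.697, 1.61, 0.0]
ft_force: [0.3, -1.1, 0.1]
gripper_width: 0.0391
grasp_force: 0.2
wrist knob_top 0.96 [349.7 243.9] [ 0.4571 -0.2858  0.059 ]
wrist knob_top 0.52 [401.1 288. ] [ 0.4647 -0.3064  0.059 ]
wrist closer_knob 0.59 [317.2 296.6] [ 0.4331 -0.3093  0.027 ]
wrist closer_hinge 0.8 [400.9 290.7] [ 0.4631 -0.3265  0.0195]
wrist morse_key 0.64 [459.6 203.4] [ 0.5028 -0.3109  0.    ]
```

View pics/w3.png

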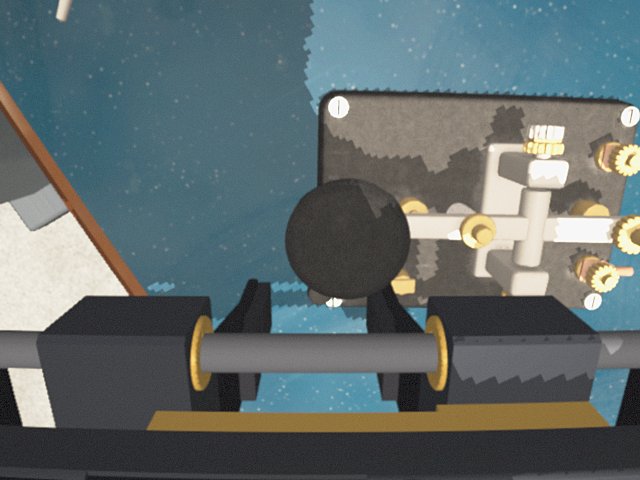

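The closer knob is at (317,296), centred between the fingers and about 6 mm inward of the TCP, as wanted. Close.

```bash
python3 -m inch '[[0,0,-0.0005,0,0],[0,0,-0.0005,0,0],[0,0,-0.0005,0,0],[0,0,-0.0005,0,0],[0,0,-0.0005,0,0]]'
```

```text
clock: 4.72
tool_pos: [0.4306, -0.3151, 0.0408]
eef_rot: [2.696, 1.609, 0.001]
ft_force: [2.5, -0.5, -1.7]
gripper_width: 0.0078
grasp_force: 30.0
```

Width is 7.8 mm rather than 10, so the pads may be on the knob's outer edge. Reopen, shift 3 mm inward, and close again.

```bash
python3 -m inch '[[0,0,0,0,0.3],[0,0,0,0,0.3],[0.003,0,0,0,0.3],[0.003,0,0,0,0.3],[0.003,0,0,0,0],[0.003,0,0,0,0],[0.003,0,0,0,0],[0.003,0,0,0,0]]'
```

```text
clock: 5.72
tool_pos: [0.432, -0.3125, 0.0409]
eef_rot: [2.696, 1.61, 0.001]
ft_force: [2.0, -1.0, -2.2]
gripper_width: 0.0079
grasp_force: 30.0
```

```bash
python3 -m inch '[[-0.0027,0.0004,0,-4.5,0],[-0.0053,0.001,0,-9,0],[-0.0078,0.0018,0,-13.5,0],[-0.0103,0.0029,0,-18,0],[-0.0127,0.0041,0,-22.5,0],[-0.015,0.0055,0,-27,0],[-0.0172,0.0071,0,-31.5,0],[-0.0192,0.0088,0,-36,0]]'; python3 -m inch '[[0,0,0,0,0],[-0.001,0,0,0,0],[-0.001,0,0,0,0]]'
python3 - <<'E'
from h import *
s,c=net("wrist"); cv2.imwrite("pics/w4.png",c["image"][...,::-1])
E
```

```text
clock: 6.72
tool_pos: [0.4307, -0.3323, 0.0408]
eef_rot: [-2.065, -2.367, -0.002]
ft_force: [1.9, 4.7, 0.7]
gripper_width: 0.0074
grasp_force: 30.0
clock: 7.1
tool_pos: [0.4307, -0.3324, 0.0407]
eef_rot: [-2.067, -2.364, -0.003]
ft_force: [1.0, 6.2, 0.9]
gripper_width: 0.0078
grasp_force: 30.0
wrist knob_top 0.97 [426.3 228.1] [ 0.4578 -0.2857  0.059 ]
wrist knob_top 0.41 [478.4 259.2] [ 0.476  -0.2933  0.059 ]
wrist closer_knob 0.79 [317.9 301.7] [ 0.4306 -0.3289  0.027 ]
wrist closer_hinge 0.97 [398.7 297.1] [ 0.4641 -0.3259  0.0195]
wrist morse_key 0.6 [478.5 261.4] [ 0.5022 -0.3121 -0.    ]
```

View pics/w4.png

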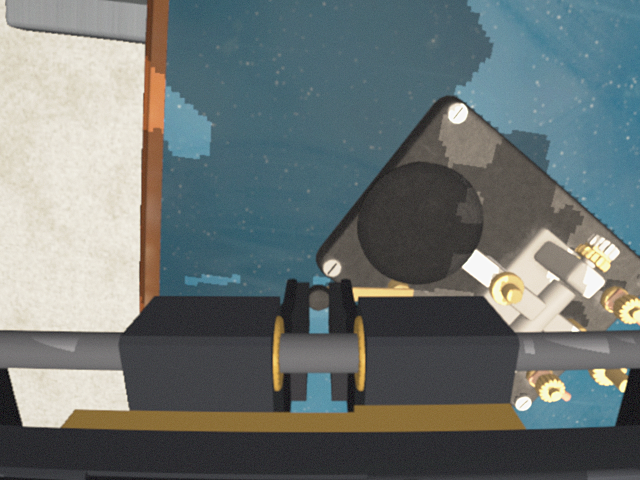

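The closer knob is pinched at (318,300) and the blade points out to it from the hinge. From hinge to knob the blade has turned about 33.6° (0.59 rad), and the 6 N push says it is at the stop. Release, rise, and check.

```bash
python3 -m inch '[[0,0,0,0,0.3],[0,0,0,0,0.3],[0,0,-0.03,0,0.3],[0,0,-0.06,0,0.3],[0,0,-0.07,0,0],[0,0,-0.07,0,0],[0,0,-0.07,0,0]]'
python3 - <<'E'
from h import *
s,c=net("wrist"); cv2.imwrite("pics/w5.png",c["image"][...,::-1])
for k in [(.4578,-.2857,.083)]: print(R.from_rotvec(s["eef_rot"]).inv().apply(np.array(k)-s["tool_pos"]))
net("top")
E
```

```text
clock: 8.22
tool_pos: [0.4293, -0.3339, 0.1095]
eef_rot: [-2.067, -2.363, 0.001]
ft_force: [-0.1, 0.2, 0.2]
gripper_width: 0.0054
grasp_force: 0.0
wrist knob_top 0.89 [393.4 185. ] [ 0.4576 -0.2858  0.059 ]
wrist closer_knob 0.64 [323.3 244.4] [ 0.4316 -0.3281  0.027 ]
wrist closer_hinge 0.65 [382.  242.4] [ 0.4648 -0.3249  0.0195]
wrist morse_key 0.86 [442.4 218.2] [ 0.5022 -0.3106  0.    ]
[0.0439335  0.03472357 0.02645352]
top knob_top 0.75 [475.2 285.9] [ 0.4604 -0.2793  0.059 ]
top closer_knob 0.45 [489.2 300.7] [ 0.4289 -0.3234  0.027 ]
top closer_hinge 0.63 [485.1 289. ] [ 0.4571 -0.3174  0.0195]
top morse_key 0.57 [481.5 269.6] [ 0.5063 -0.3173  0.    ]
```

View pics/w5.png

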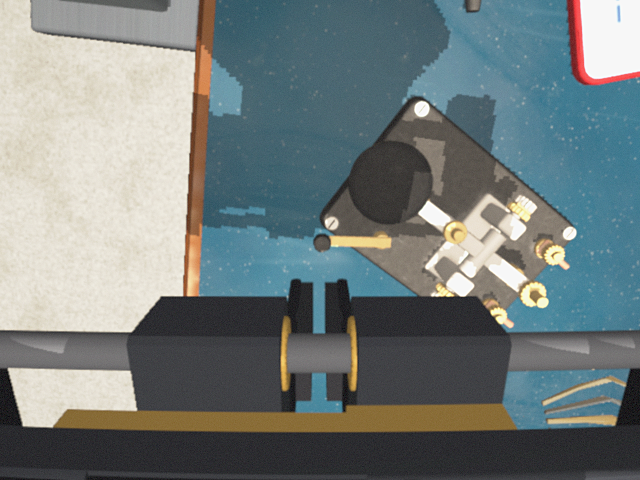

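The blade is open, knob at (322,243) and hinge end at (388,241), angle about 0.59 rad. The big knob is at (391,183) and the lever is up. Now over the knob.

```bash
python3 -m inch '[[0.022,0.0175,0,0,0],[0.044,0.035,0,0,0],[0.044,0.035,0.015,0,0],[0.044,0.035,0.0265,0,0],[0.044,0.035,0.0265,0,0],[0.044,0.035,0.0265,0,0]]'; python3 -m inch '[[0,0,0.001,0,0],[0,0,0.002,0,0],[0,0,0.003,0,0],[0,0,0.004,0,0],[0,0,0.004,0,0]]'
```

```text
clock: 9.48
tool_pos: [0.4586, -0.2867, 0.0841]
eef_rot: [-2.069, -2.363, 0.0]
ft_force: [-0.3, -1.1, 0.5]
gripper_width: 0.0006
grasp_force: 0.0
clock: 10.1
tool_pos: [0.459, -0.2858, 0.0801]
eef_rot: [-2.068, -2.365, 0.0]
ft_force: [-0.4, -0.1, 0.8]
gripper_width: 0.0005
grasp_force: 0.0
```

```bash
python3 -m inch '[[0,0,0.001,0,0],[0,0,0.002,0,0],[0,0,0.002,0,0]]'; python3 -m inch '[[0,0,0.001,0,0],[0,0,0.001,0,0],[0,0,0.001,0,0]]';python3 -m inch '[[0,0,0.001,0,0],[0,0,0.001,0,0],[0,0,0.001,0,0]]'
```

```text
clock: 10.48
tool_pos: [0.4591, -0.2859, 0.0784]
eef_rot: [2.068, 2.365, -0.0]
ft_force: [-1.1, 0.3, 3.4]
gripper_width: 0.0007
grasp_force: 1.3
clock: 10.85
tool_pos: [0.4588, -0.2857, 0.0773]
eef_rot: [-2.067, -2.365, 0.001]
ft_force: [-2.7, 1.6, 4.1]
gripper_width: -0.0001
grasp_force: 2.0
clock: 11.22
tool_pos: [0.4589, -0.2858, 0.0763]
eef_rot: [-2.068, -2.365, 0.0]
ft_force: [-3.2, 1.7, 4.7]
gripper_width: 0.0002
grasp_force: 2.5
```

```bash
python3 -m inch '[[0,0,0.0005,0,0],[0,0,0.0005,0,0],[0,0,0.0005,0,0]]'; python3 - <<'E'
from station import robot
import numpy as np
f=[]
for i in range(6):
    robot.read_camera("top"); s=robot.state(); f.append(np.r_[s["ft_force"],s["tool_pos"][2]])
print(np.mean(f,0).round(4))
E
```

```text
clock: 11.6
tool_pos: [0.4589, -0.2858, 0.076]
eef_rot: [-2.068, -2.365, 0.0]
ft_force: [-3.9, 2.1, 6.8]
gripper_width: 0.0005
grasp_force: 3.4
[-3.6021  2.3338  6.6523  0.076 ]
```

On the contact, with about 4 N sideways along the lever. Ease that by 0.6 mm toward the key's -x.

```bash
python3 -m inch '[[0.0004,-0.0005,0,0,0],[0.0004,-0.0005,0,0,0],[0.0004,-0.0005,0,0,0]]'; python3 - <<'E'
from h import *
f=[]
for i in range(6):
    robot.read_camera("top"); s=robot.state(); f.append(np.r_[s["ft_force"],s["tool_pos"][2]])
print(np.mean(f,0).round(4)); s,c=net("wrist"); cv2.imwrite("pics/w6.png",c["image"][...,::-1])
E
```

```text
clock: 12.28
tool_pos: [0.4589, -0.2858, 0.0761]
eef_rot: [2.067, 2.364, 0.0]
ft_force: [-1.7, 1.3, 4.9]
gripper_width: 0.0005
grasp_force: 2.7
[-2.0219  1.4059  4.9806  0.076 ]
wrist knob_top 0.81 [314.6 300.8] [ 0.4576 -0.2837  0.059 ]
```

View pics/w6.png

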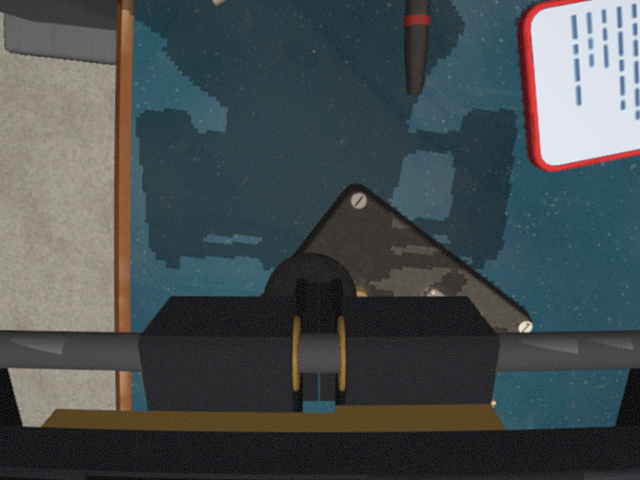

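The fingertips stand on the knob at about (315,290), and nothing else is touched. Push a little more to about 6–7 N to confirm the stop is rigid.

```bash
python3 -m inch '[[0,0,0.0004,0,0],[0,0,0.0004,0,0],[0,0,0.0004,0,0],[0,0,0.0004,0,0]]'; python3 - <<'E'
from h import *
f=[]
for i in range(8):
    robot.read_camera("top"); s=robot.state(); f.append(np.r_[s["ft_force"],s["tool_pos"][2]])
print(np.mean(f,0).round(5),np.std(f,0).round(5))
E
```

```text
clock: 13.32
tool_pos: [0.4589, -0.2858, 0.076]
eef_rot: [2.067, 2.364, -0.0]
ft_force: [-2.1, 1.5, 7.3]
gripper_width: 0.0006
grasp_force: 3.8
[-2.98009  1.60878  7.55926  0.07597] [6.3417e-01 3.4789e-01 4.3634e-01 1.0000e-05]
```

The force rose 2.5 N with no further sinking, so the key is hard on its contact at about 7.6 N down, 8.3 N in total. Handing in.

```bash
python3 -c "
from station import robot
print(robot.hand_in())"
```

```text
the job is handed in; nothing more can be done
None
```

I swung the circuit closer out to its stop (about 0.59 rad from the camera), then pressed the knob onto its contact and handed in while holding it at about 8 N, a little over the 6 N asked and under the 12 N limit; nothing else on the desk was touched as far as I could see, and the hand-in returned no verdict.

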